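# Right the toppled bottle and battery pack

### The job

The bench was bumped and two things fell over. Stand the red thread-lock bottle upright with its whole foot on the round black rubber mat, and stand the battery pack upright in the charger dock with its square plug pushed fully home in the socket. Leave everything else on the bench where it is.

Things in the scene. Friction and masses are not known exactly. Their poses are not given: they have to be found in the camera images.
- bottle: red thread-lock bottle lying on its side: round body 32 mm in diameter and 64 mm long, then a white nozzle 16 mm in diameter narrowing, 88 mm long in all. Origin at the centre of its flat foot; its z axis runs from the foot to the nozzle tip
- pack: black battery pack lying on a side: body 44 x 44 x 94 mm, grey band at its blind end, orange plug 24 x 24 mm standing out 16 mm from the other end (last 8 mm tapered to 18 x 18). Origin at half the 110 mm total length; z along the length away from the plug (plug tip z = -55 mm, body shoulder -39, blind end +55); x, y square to its sides. Fits the socket in any of four turns
- mat: fixed round black rubber mat lying on the bench, 84 mm in diameter, 4 mm thick; origin at the centre of its underside
- dock: fixed grey charger dock, a block 80 x 80 mm and 32 mm high with a square socket in the middle of its top, framed in orange; origin at the centre of its underside, x and y axes parallel to its sides and to the socket's sides
- dock_socket (a point): centre of the socket's mouth, level with the dock's top (32 mm above the bench); the socket is 27 x 27 mm and 20 mm deep, so the pack's shoulder rests on the dock's top when the plug is home (pack origin then 39 mm above this point)
- stud_left: bystander: round road stud, 108 mm in diameter, 49 mm high, origin at the centre of its underside
- stud_back_right: bystander: round road stud, 108 mm in diameter, 57 mm high, origin at the centre of its underside
- stud_back_left: bystander: round road stud, 108 mm in diameter, 49 mm high, origin at the centre of its underside
- stud_right: bystander: round road stud, 108 mm in diameter, 57 mm high, origin at the centre of its underside
- tape: bystander: roll of tan tape lying flat, 101 mm in diameter, 24 mm high, origin at the centre of its underside
- green_cup: bystander: green cup, 73 mm in diameter, 30 mm high, origin at the centre of its underside
- red_pliers: bystander: red pliers lying flat, 55 x 170 x 13 mm, origin at the centre of the underside
- driver_bit (a point): bit tip, 50 mm above the bench, of a fixed obstacle: a slim air screwdriver hanging straight over this point, 45 mm thick, its top 350 mm above the bench. A bar 167 mm high runs from it towards the robot to a post 180 mm away; a stiff yellow hose rises from its top to 435 mm and arches back towards the robot, bulging up to 120 mm to the left (+y) of this point
- drawer_corner (a point): nearest upper corner, 107 mm above the bench, of a fixed obstacle: the pulled-out blue drawer of a grey parts cabinet at the left; the drawer reaches 75 mm towards the robot (-x) from here to the cabinet, which is 165 mm high and goes on 170 mm more; both lie to the left (+y) of this point, none to its right
- white_marker: bystander: white marker with a black cap, lying, 19 x 126 x 19 mm, origin at the centre of the underside
Not all that is in view belongs to the job. Several things have the shape of the bottle; the one meant has the colours described above.

How it is judged:
By the outcome, as a careful person would: the job done as asked, in the order asked, and still so for the second after the job is handed in, with the robot touching nothing.
It also fails if it takes over 72 s, if anything falls off the work surface, if the arm or the gripper's body presses on something with over 40 N, if the wrist force passes 120 N, or if a joint passes its speed limit or range.

### The arm

A 6-joint arm with a two-finger parallel gripper is mounted at the origin on a cart in front of the work surface, level with it; the furniture and walls round the work are solid. World frame = base frame: x ahead of the robot, y to its left, z up, the work surface at z = 0. Lengths are in m, angles in degrees, forces in N, time in s.
With the tool pointing down it reaches from about 0.4 to 0.825 m from the base axis. Payload 7 kg.
Tool frame: the origin (TCP) lies at the very end of the fingers, on their centre line; the grasp point (between the pads) lies 19 mm behind it; z points along the fingers, y is the line along which they close (so a half turn about z gives the same grasp; the last joint's range is limited). The gripper opens to 88 mm and grips with 3 to 60 N. Pads are 19 mm wide; open, the fingers measure 130 mm over their backs; the gripper's body (78 mm by 193 mm) begins 47 mm behind the grasp point.
Start: joints at [80.564, 20.546, 0.682, 0, -70.136, -16.507], TCP at [0.295, 0.607, 0.227] pointing down, gripper open.
Joint ranges: [-176.03, 176.03], [-82.01, 121.73], [-58.28, 71.71], [-173.87, 95.51], [-174.79, -0.11], [-173.66, 173.66]. Speed limits (degrees/s): [136.94, 136.94, 172.46, 180, 180, 180].

### API

Orientations are given as [roll, pitch, yaw] about the fixed x, y, z axes, in that order (R = Rz(yaw) Ry(pitch) Rx(roll)).
In Python, from plant import get_state, imaging, r, finder gives the robot as it stands.
- The arm moves only by the shell command python3 -m handwheel 'ROWS' [FORCE]. ROWS is JSON, a list of rows, each a list of 5 numbers: the closure, from 0 (fully open) to 1 (shut), then the shift along the world's x, y, z in cm, then the turn about the world's z in degrees. A call has 1 to 8 rows; each row is the pose to reach, as a shift and turn from the pose commanded when the call began; what a row does not reach only later rows make up. A row lasts 1/8 s, in which the tool goes at most 62.5 mm and 10.7 degrees, less where a joint would pass 70% of its speed; a pose out of reach is approached as far as the arm can. A call with a gripper value outside its range is refused whole. The fingers move at their own pace and stop on an object; FORCE is the grip in N (left out, the last holds). Time passes only in rows, so rows that repeat a pose let the fingers close. It gives the time, the measured TCP pose, the force, the opening and the grip force at its end, in the units of the state.
- get_state(): the state, without advancing time (a new reading comes with each control period).
- imaging.capture(name): name is "scene" or "top"; returns (picture, depth): 480x640x3 uint8, red, green, blue; 480x640 float32, m along the optical axis (not along the pixel's ray), 0 where there is no reading.
- imaging.get_calibration(name): a dict with "fx", "fy", "cx", "cy" (pixels), "rvec" (rotation vector, rad) and "tvec" (3), from world to camera coordinates, as OpenCV has them. Camera axes: x right, y down, z forward; pixel columns grow to the right and rows downward; lengths in m; the calibration is good to about 2 mm. A picture is of the moment at which its call begins. get_calibration takes no time and is no camera call.
- r.close_job(): hands the job in; it is judged then, once.
Trained networks look in the newest picture that a camera, given by its name, has taken for a name from the list of things; names that differ only in an ending like _2 or _b are one class to them, and where a whole thing is asked for, a point or a joint stands for the part that bears it (a point fixed in the world has none). Each returns a list of dicts, best first, with "p" (0 to 1); they miss things now and then, are a little off and sometimes report something else, mostly with a low value. They report only what shows in the picture. A call takes as long as a camera call. They do not tell look-alikes from the thing itself.
- finder.cut_out(camera, query): "region" (480x640 bool, what is visible of it) and "pixel" ([column, row] in pixels, amid what is visible of it).
The state is a dict: "time_s": time; "joints": joint angles; "qd": joint speeds; "joint_torque": joint torques, N m; "tcp_pos": TCP position; "eef_rot": TCP orientation; "contact_force": force on the tool from outside, world axes, zero at the start; "moment": the same for the moment, N m; "gripper_width": finger opening in m; "gripper_force": force on a finger pad.
Only numpy, scipy, OpenCV 4.12 (cv2) and the standard library are available. Lean on these libraries where they do the work, as an engineer would, in place of code of your own. Each camera call takes 0.05 s, during which the arm holds its last target. There are 200 camera calls.

## Working session

There is one attempt and no reset: what is moved stays moved. The work goes in short steps, Python scripts to look and compute and a shell command to move; the robot and the scene stay as the last step left them, time stands still between calls to the robot, and variables do not carry over. Pictures are saved under pics/ and viewed, at most 10 in all, crops included, and the job is handed in when it is done.

```bash
ls; mkdir -p pics
cat > h.py <<'E'
import numpy as np, cv2
from plant import get_state, imaging, r, finder
def cap(n):
    p,d=imaging.capture(n); return p,d
def pts(n,d,mask=None):
    c=imaging.get_calibration(n); R=cv2.Rodrigues(np.array(c["rvec"],float))[0]; t=np.array(c["tvec"],float).ravel()
    m=(d>0) if mask is None else mask&(d>0)
    v,u=np.nonzero(m); z=d[v,u]
    P=np.stack([(u-c["cx"])/c["fx"]*z,(v-c["cy"])/c["fy"]*z,z],1)
    return (P-t)@R, u, v
def proj(n,X):
    c=imaging.get_calibration(n)
    K=np.array([[c["fx"],0,c["cx"]],[0,c["fy"],c["cy"]],[0,0,1]],float)
    return cv2.projectPoints(np.atleast_2d(np.array(X,float)),np.array(c["rvec"],float),np.array(c["tvec"],float),K,None)[0][:,0]
def save(n,p): cv2.imwrite("pics/"+n,cv2.cvtColor(p,cv2.COLOR_RGB2BGR))
E
python3 - <<'E'
from h import *
for n in("scene","top"):
    p,d=cap(n); save(n+"0.png",p); np.savez(n+"0.npz",p=p,d=d)
    for q in ["bottle","pack","mat","dock","dock_socket","driver_bit","drawer_corner","stud_left","tape","green_cup","red_pliers","white_marker"]:
        for o in finder.cut_out(n,q)[:5]:
            P,u,v=pts(n,d,o["region"])
            if len(P): print(n,q,round(o["p"],2),np.round(o["pixel"]),np.round(np.median(P,0),3),np.round(P.min(0),3),np.round(P.max(0),3))
s=get_state(); print(s)
E
```

```text
pics
scene bottle 0.83 [281. 174.] [0.705 0.431 0.025] [0.658 0.418 0.007] [0.741 0.45  0.036]
scene bottle 0.65 [212. 241.] [0.425 0.358 0.031] [ 0.383  0.323 -0.001] [0.471 0.413 0.037]
scene bottle 0.62 [285. 267.] [0.492 0.187 0.026] [ 0.462  0.175 -0.002] [0.549 0.21  0.035]
scene pack 0.79 [262. 210.] [0.557 0.348 0.042] [ 0.377  0.052 -0.002] [0.621 0.416 0.412]
scene mat 0.58 [335. 240.] [0.644 0.173 0.004] [ 0.427 -0.04  -0.001] [0.683 0.211 0.382]
scene dock 0.62 [212. 242.] [0.425 0.358 0.031] [ 0.383  0.323 -0.001] [0.469 0.413 0.037]
scene dock_socket 0.8 [214. 238.] [0.424 0.359 0.031] [ 0.383  0.323 -0.002] [0.471 0.44  0.037]Traceback (most recent call last):
  File "<stdin>", line 5, in <module>
ValueError: it knows: bottle, dock, dock_socket, green_cup, mat, pack, red_pliers, stud_back_left, stud_back_right, stud_left, stud_right, tape, white_marker
```

Run:
```python
from h import *
for n in("scene","top"):
    p,d=cap(n); save(n+"0.png",p); np.savez(n+"0.npz",p=p,d=d)
    for q in ["bottle","pack","mat","dock","dock_socket","stud_left","tape","green_cup","red_pliers","white_marker"]:
        for o in finder.cut_out(n,q)[:4]:
            P,u,v=pts(n,d,o["region"])
            if len(P): print(n,q,round(o["p"],2),np.round(o["pixel"]),np.round(np.median(P,0),3),np.round(P.min(0),3),np.round(P.max(0),3))
s=get_state(); print({k:s[k] for k in("time_s","tcp_pos","eef_rot","gripper_width","contact_force")})
```

```text
scene bottle 0.96 [283. 268.] [0.493 0.188 0.026] [ 0.462  0.175 -0.001] [0.547 0.214 0.035]
scene bottle 0.53 [281. 174.] [0.701 0.433 0.024] [ 0.656  0.419 -0.003] [0.741 0.474 0.035]
scene pack 0.69 [261. 209.] [0.556 0.348 0.042] [0.511 0.332 0.005] [0.619 0.379 0.049]
scene mat 0.76 [334. 243.] [0.641 0.171 0.004] [ 0.423 -0.047 -0.003] [0.683 0.213 0.393]
scene dock 0.7 [212. 242.] [0.425 0.357 0.031] [ 0.383  0.323 -0.004] [0.487 0.441 0.037]
scene dock_socket 0.63 [217. 241.] [0.424 0.359 0.031] [ 0.383  0.324 -0.001] [0.471 0.413 0.037]
scene stud_left 0.94 [162. 244.] [0.33  0.432 0.042] [ 0.281  0.389 -0.001] [0.392 0.54  0.052]
scene stud_left 0.56 [412. 238.] [0.768 0.032 0.043] [ 0.721 -0.018  0.   ] [0.834 0.091 0.06 ]
scene tape 0.92 [396. 263.] [ 0.669 -0.002  0.023] [ 0.623 -0.052 -0.003] [0.742 0.053 0.029]
scene green_cup 0.62 [226. 304.] [0.342 0.215 0.007] [ 0.303  0.17  -0.001] [0.386 0.261 0.034]
scene red_pliers 0.87 [428. 359.] [ 0.552 -0.181  0.011] [ 0.533 -0.269 -0.004] [ 0.606 -0.097  0.018]
scene white_marker 0.6 [401. 430.] [ 0.415 -0.236  0.017] [ 0.3
[... 883 characters left out ...]
426 0.369 0.032] [ 0.383  0.325 -0.004] [0.47  0.417 0.042]
top green_cup 0.83 [292. 329.] [0.336 0.209 0.005] [ 0.302  0.174 -0.007] [0.373 0.244 0.039]
top red_pliers 0.59 [445. 244.] [ 0.553 -0.173  0.012] [ 0.533 -0.269 -0.006] [ 0.601 -0.1    0.023]
top white_marker 0.67 [470. 298.] [ 0.418 -0.234  0.016] [ 0.348 -0.254 -0.006] [ 0.475 -0.224  0.027]
top white_marker 0.17 [269. 154.] [0.762 0.27  0.044] [ 0.707  0.218 -0.001] [0.819 0.324 0.056]
{'time_s': 1.4, 'tcp_pos': array([0.29533145, 0.60693915, 0.22654721]), 'eef_rot': array([ 1.79998562e+02, -1.23994055e-03, -2.59460062e+01]), 'gripper_width': 0.08760839124829387, 'contact_force': array([ 0.5656478 , -0.88621338,  0.18043759])}
```

View pics/scene0.png

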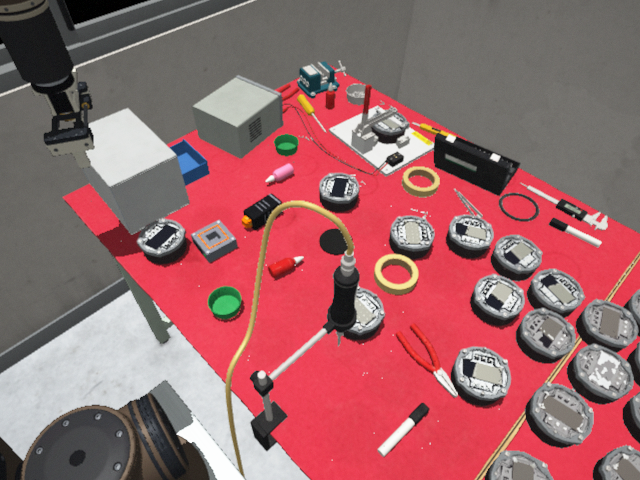

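View pics/top0.png

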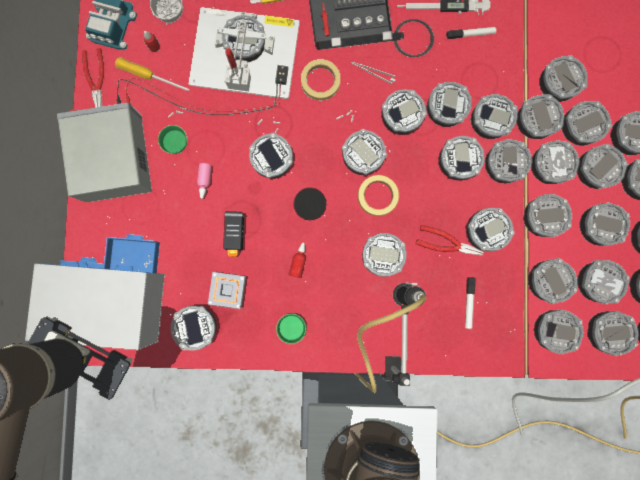

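The scene view shows three bottle-shaped things. In top pixels they are the red body with white nozzle at (299,261), the pink one at (204,180), and a small red upright object at (150,42). The first matches the description. The pack is at (234,232) with its orange plug toward the robot, the dock at (226,291) and the mat at (310,203). Next I'll check the bottle choice in a crop and measure everything.

Run:
```python
from h import *
Z=np.load("top0.npz"); p,d=Z["p"],Z["d"]; S=np.load("scene0.npz")
def cr(im,u,v,w=32): return cv2.resize(im[max(v-w,0):v+w,max(u-w,0):u+w],(256,256),interpolation=cv2.INTER_CUBIC)
save("crop1.png",np.vstack([np.hstack([cr(p,299,261),cr(p,204,180),cr(p,150,42)]),np.hstack([cr(p,234,232),cr(p,226,291),cr(S["p"],284,267)])]))
def ext(P):
    r=cv2.minAreaRect(P[:,:2].astype(np.float32)*1000); return np.round(r[0],1),np.round(r[1],1),round(r[2],1)
for n,Q in(("top",Z),("scene",S)):
    p,d=Q["p"],Q["d"]; P,u,v=pts(n,d); C=p[v,u].astype(int)
    box=lambda a,b,c,e,lo,hi:(P[:,0]>a)&(P[:,0]<b)&(P[:,1]>c)&(P[:,1]<e)&(P[:,2]>lo)&(P[:,2]<hi)
    for nm,m in dict(bottle=box(.45,.57,.16,.23,.009,.05),bottletop=box(.45,.57,.16,.23,.024,.05),pack=box(.5,.64,.32,.4,.01,.06),packtop=box(.5,.64,.32,.4,.035,.06),docktop=box(.37,.48,.31,.43,.026,.045)).items():
        A=P[m]; k=np.median(A,0)
        print(n,nm,m.sum(),ext(A),"zmed",round(k[2]*1000,1),"zmax",np.round(np.percentile(A[:,2],98)*1000,1), "cen",np.round(A.mean(0)*1000,1))
    m=box(.58,.72,.10,.24,-.01,.015)&(C.max(1)<70)
    print(n,"mat",cv2.minEnclosingCircle(P[m][:,:2].astype(np.float32)*1000),P[m].mean(0))
    # orange parts
    for nm,b in(("plug",box(.49,.56,.32,.4,.003,.06)),("frame",box(.37,.48,.31,.43,.02,.045))):
        m=b&(C[:,0]>180)&(C[:,1]>70)&(C[:,1]<190)&(C[:,2]<90); print(n,nm,m.sum(),ext(P[m]) if m.sum()>3 else 0)
    # bottle axis slices
    m=box(.45,.57,.16,.23,.009,.05)
    for x in np.arange(.46,.55,.01):
        k=m&(abs(P[:,0]-x)<.004)
        if k.sum(): print("  x",round(x,3),"y",np.round([P[k,1].min(),P[k,1].max()],4),"z",round(P[k,2].max(),4))
    # tall hose/driver
    m=box(.1,.6,-.25,.2,.06,.6)
    A=P[m]
    for z in np.arange(.06,.5,.05):
        k=A[(A[:,2]>=z)&(A[:,2]<z+.05)]
        if len(k): print("  h",round(z,2),np.round(k.min(0)[:2],3),np.round(k.max(0)[:2],3))
    m=box(.1,.7,.45,.9,.09,.2); 
    for a,b in((.09,.125),(.15,.18)):
        k=P[m&(P[:,2]>a)&(P[:,2]<b)]; print("  cab",a,np.round(np.percentile(k,1,0),3),np.round(np.percentile(k,99,0),3))
```

```text
top bottle 356 (array([507.3, 196.8]), array([102.7,  40. ]), 1.9) zmed 27.2 zmax 35.7 cen [500.1 195.   26.3]
top bottletop 246 (array([504.5, 194.3]), array([28.8, 79.9]), 78.0) zmed 29.2 zmax 35.7 cen [493.2 196.3  29.4]
top pack 804 (array([566.2, 356.8]), array([ 45.3, 110. ]), 89.7) zmed 43.3 zmax 49.6 cen [568.8 355.4  41.7]
top packtop 712 (array([568.1, 357. ]), array([ 44.9, 106.3]), 89.7) zmed 43.9 zmax 49.7 cen [571.9 356.6  43.7]
top docktop 963 (array([417.6, 377. ]), array([ 94.8, 100.9]), 83.8) zmed 32.4 zmax 39.0 cen [426.1 370.   32.5]
top mat ((650.574462890625, 168.37742614746094), 39.73750305175781) [0.64982715 0.16912182 0.00438132]
top plug 84 (array([519.2, 359.3]), array([55.5, 72.9]), 1.5)
top frame 0 0
  x 0.46 y [0.1881 0.1955] z 0.0274
  x 0.47 y [0.1858 0.2154] z 0.0366
  x 0.48 y [0.1835 0.2158] z 0.036
  x 0.49 y [0.1814 0.2136] z 0.0349
  x 0.5 y [0.1791 0.2113] z 0.0357
  x 0.51 y [0.1769 0.2093] z 0.0357
  x 0.52 y [0.1821 0.2048] z 0.0311
  x 0.53 y [0.1799 0.195 ] z 0.0262
  x 0.54 y [0.1802 0.2156] z 0.0249
  x 0.55 y [0.1805 0.1855] z 0.0202
  h
[... 1287 characters left out ...]
  x 0.48 y [0.1816 0.2085] z 0.0339
  x 0.49 y [0.1794 0.2082] z 0.0326
  x 0.5 y [0.1762 0.2047] z 0.0348
  x 0.51 y [0.176  0.2027] z 0.0333
  x 0.52 y [0.1778 0.1973] z 0.0327
  x 0.53 y [0.1786 0.193 ] z 0.0258
  x 0.54 y [0.1793 0.1925] z 0.0242
  x 0.55 y [0.1803 0.185 ] z 0.0208
  h 0.06 [ 0.198 -0.055] [0.432 0.011]
  h 0.11 [ 0.207 -0.06 ] [0.431 0.023]
  h 0.16 [ 0.1   -0.074] [0.458 0.05 ]
  h 0.21 [ 0.1   -0.066] [0.459 0.062]
  h 0.26 [ 0.101 -0.069] [0.459 0.067]
  h 0.31 [ 0.349 -0.058] [0.44  0.069]
  h 0.36 [ 0.364 -0.053] [0.435 0.068]
  h 0.41 [ 0.378 -0.037] [0.426 0.052]
  cab 0.09 [0.297 0.528 0.09 ] [0.699 0.732 0.125]
  cab 0.15 [0.298 0.53  0.152] [0.47  0.776 0.171]
```

View pics/crop1.png

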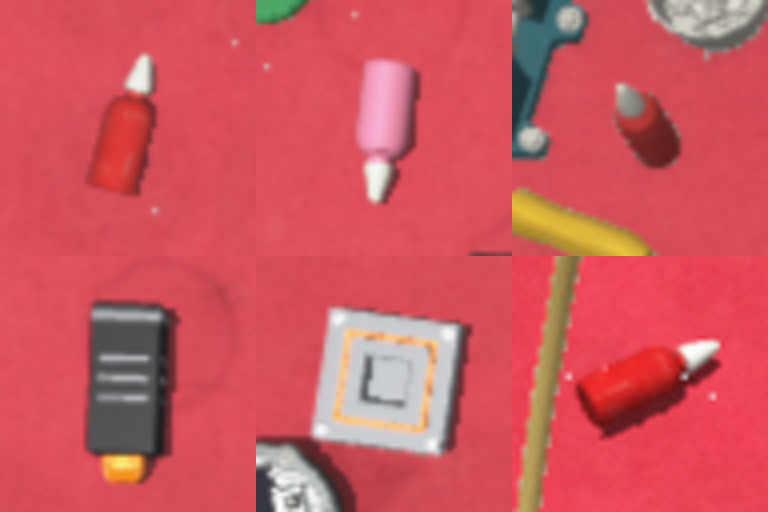

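The crop settles it. The red body with white nozzle at top (299,261) is the bottle; the others are pink, or red with a grey nozzle. The pack's plug points toward the robot and the dock is turned about -6°. Moving now.

```bash
python3 -m handwheel '[[0.3,21.8,-41.5,0,13.5],[0.3,21.8,-41.5,0,13.5],[0.3,21.8,-41.5,0,13.5],[0.3,21.8,-41.5,0,13.5],[0.3,21.8,-41.5,0,13.5],[0.3,21.8,-41.5,0,13.5],[0.3,21.8,-41.5,0,13.5],[0.3,21.8,-41.5,-4,13.5]]' 20
python3 -m handwheel '[[0.3,0,0,0,0],[0.3,0,0,0,0]]'
python3 - <<'E'
from h import *
s=get_state(); print(s["joints"],s["tcp_pos"],s["eef_rot"])
p,d=cap("scene"); save("s1.png",p[60:420,100:580])
E
```

```text
time_s: 2.4
tcp_pos: [0.5162, 0.1907, 0.1893]
eef_rot: [-179.7, -0.3, -12.5]
contact_force: [0.7, 0.3, -0.8]
gripper_width: 0.0612
gripper_force: 0.0
time_s: 2.65
tcp_pos: [0.5138, 0.1922, 0.1872]
eef_rot: [-180.0, -0.0, -12.5]
contact_force: [-0.5, 0.3, 0.6]
gripper_width: 0.0615
gripper_force: 0.0
[ 4.09976974e+01  1.03853372e+01 -1.87064493e+01  2.92238593e-02
 -6.08713359e+01  3.65306023e+01] [0.51376005 0.1922168  0.18718196] [-1.79985571e+02 -4.24695647e-02 -1.24574885e+01]
```

View pics/s1.png

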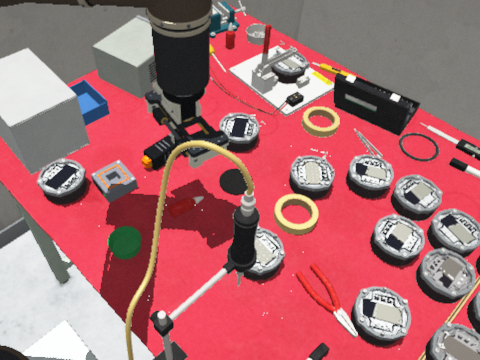

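The tool now hangs over the bottle at about (185,207) in this crop, and the hose arch stands between it and the camera. I'll get the arm's height over the hose from depth before going lower.

Run:
```python
from h import *
p,d=cap("top"); save("t1.png",p[100:480,80:520])
P,u,v=pts("top",d); m=(P[:,2]>.2)&(P[:,0]>0)&(P[:,0]<.8)&(P[:,1]>-.4)&(P[:,1]<.5)
A=P[m]
for x in np.arange(0,.7,.05):
    k=A[(A[:,0]>=x)&(A[:,0]<x+.05)]
    print(round(x,2),[(round(y,2),round(np.median(k[(k[:,1]>=y)&(k[:,1]<y+.05)][:,2]),2)) for y in np.arange(-.3,.4,.05) if ((k[:,1]>=y)&(k[:,1]<y+.05)).sum()>3])
```

```text
0.0 [(np.float64(-0.0), np.float64(0.21)), (np.float64(0.05), np.float64(0.21))]
0.05 [(np.float64(-0.1), np.float64(0.25)), (np.float64(-0.05), np.float64(0.24)), (np.float64(-0.0), np.float64(0.23))]
0.1 [(np.float64(-0.05), np.float64(0.22))]
0.15 []
0.2 [(np.float64(-0.1), np.float64(0.21)), (np.float64(-0.05), np.float64(0.21)), (np.float64(0.1), np.float64(0.73)), (np.float64(0.15), np.float64(0.74)), (np.float64(0.2), np.float64(0.73)), (np.float64(0.25), np.float64(0.69))]
0.25 [(np.float64(-0.05), np.float64(0.21)), (np.float64(0.1), np.float64(0.69)), (np.float64(0.15), np.float64(0.71)), (np.float64(0.2), np.float64(0.71)), (np.float64(0.25), np.float64(0.69)), (np.float64(0.3), np.float64(0.65))]
0.3 [(np.float64(-0.0), np.float64(0.21)), (np.float64(0.05), np.float64(0.27)), (np.float64(0.15), np.float64(0.66)), (np.float64(0.2), np.float64(0.67)), (np.float64(0.25), np.float64(0.67)), (np.float64(0.3), np.float64(0.64)), (np.float64(0.35), np.float64(0.61))]
0.35 [(np.float64(-0.0), np.float64(0.43)), (np.float64(0.05), np.float64(0.39)), (np.float64(0.2), np.float64(0.
[... 315 characters left out ...]
float64(0.25), np.float64(0.61)), (np.float64(0.3), np.float64(0.61)), (np.float64(0.35), np.float64(0.6))]
0.45 [(np.float64(-0.1), np.float64(0.28)), (np.float64(-0.05), np.float64(0.28)), (np.float64(0.1), np.float64(0.3)), (np.float64(0.15), np.float64(0.63)), (np.float64(0.2), np.float64(0.61)), (np.float64(0.25), np.float64(0.61)), (np.float64(0.3), np.float64(0.59))]
0.5 [(np.float64(0.05), np.float64(0.3)), (np.float64(0.1), np.float64(0.3)), (np.float64(0.15), np.float64(0.63)), (np.float64(0.2), np.float64(0.63)), (np.float64(0.25), np.float64(0.59))]
0.55 [(np.float64(0.15), np.float64(0.63)), (np.float64(0.2), np.float64(0.63)), (np.float64(0.25), np.float64(0.3))]
0.6 []
0.65 []
```

View pics/t1.png

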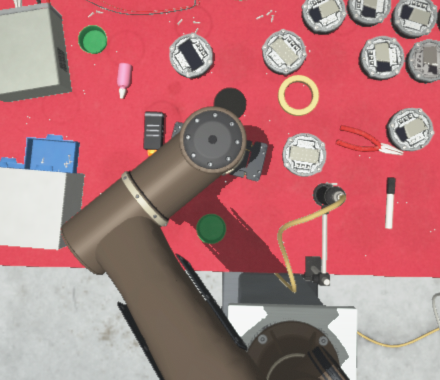

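The arm comes in from the left and stands well clear of the hose, at z≈0.6. The gripper is over the bottle. Descending and gripping lightly, so the bottle can pivot.

```bash
python3 -m handwheel '[[0.3,0,0,-6,0],[0.3,0,0,-12,0],[0.3,0,0,-17,0],[0.3,0,0,-18.3,0],[0.3,0,0,-18.3,0],[1,0,0,-18.3,0],[1,0,0,-18.3,0],[1,0,0,-18.3,0]]' 6
python3 -m handwheel '[[1,0,0,0,0],[1,0,0,0,0],[1,0,0,1,0],[1,0,0,2,0],[1,0,0,4,0],[1,0,0,7,0],[1,0,0,10,0],[1,0,0,10,0]]'
python3 - <<'E'
from h import *
p,d=cap("scene"); a=p[150:330,180:400]; q,e=cap("top"); b=q[170:320,230:370]
f=lambda x:cv2.resize(x,(400,int(400*x.shape[0]/x.shape[1])))
a,b=f(a),f(b); H=max(len(a),len(b)); g=lambda x:np.pad(x,((0,H-len(x)),(0,0),(0,0)))
save("s2.png",np.hstack([g(a),g(b)]))
P,u,v=pts("scene",d,np.isin(np.arange(480*640).reshape(480,640),np.arange(480*640)))
C=p[v,u].astype(int); m=(P[:,0]>.44)&(P[:,0]<.6)&(P[:,1]>.12)&(P[:,1]<.25)&(P[:,2]>.015)&(P[:,2]<.25)&(C[:,0]>90)&(C[:,1]<.35*C[:,0])
A=P[m]; print(len(A),A.min(0),A.max(0),A.mean(0)); print(np.linalg.svd(A-A.mean(0),full_matrices=0)[2][0])
E
```

```text
time_s: 3.75
tcp_pos: [0.5139, 0.1923, 0.0047]
eef_rot: [-179.9, -0.1, -12.4]
contact_force: [0.7, -0.8, 0.3]
gripper_width: 0.0367
gripper_force: 0.0
time_s: 4.75
tcp_pos: [0.5147, 0.193, 0.1066]
eef_rot: [-179.8, -0.2, -12.4]
contact_force: [0.7, 0.7, -1.2]
gripper_width: 0.0309
gripper_force: 6.0
237 [0.46302691 0.13591291 0.10532625] [0.54735511 0.21006502 0.20895125] [0.48292883 0.18955086 0.13124869]
[-0.494938    0.32072105 -0.80757315]
```

View pics/s2.png

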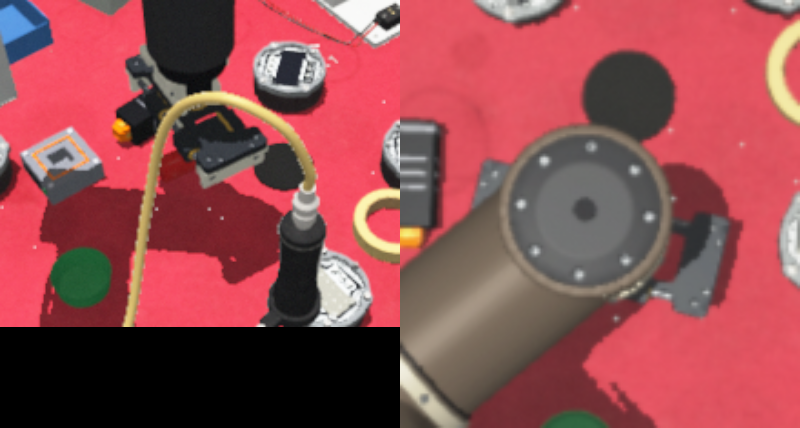

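The bottle is held but still level; its foot end shows at about (175,165) in the left panel. I'll come lower, ease the grip to 3 N and let it swing.

```bash
cat > bot.py <<'E'
from h import *
import sys
# tilt of reddish held bottle: points seen by scene cam near the tool
s=get_state(); t=s["tcp_pos"]
p,d=cap("scene"); P,u,v=pts("scene",d); C=p[v,u].astype(int)
R=np.linalg.norm(P[:,:2]-t[:2],axis=1)<.075
m=R&(P[:,2]>.012)&(P[:,2]<t[2]+.06)&(C[:,0]>80)&(C[:,1]<.35*C[:,0])&(C[:,2]<.4*C[:,0])
A=P[m]-t; y=np.radians(s["eef_rot"][2]); ax=np.array([np.cos(y),np.sin(y),0])
B=np.stack([A@ax,A[:,2]],1)*1000
print(len(B),"along axis/height rel TCP mm:")
for z in range(-60,60,8):
    k=B[(B[:,1]>=z)&(B[:,1]<z+8)]
    if len(k)>1: print(z,len(k),np.round([k[:,0].min(),k[:,0].max()]))
print(t,s["gripper_width"],s["gripper_force"])
E
python3 bot.py
python3 -m handwheel '[[1,0,0,-2.5,0],[1,0,0,-5,0],[1,0,0,-5,0],[1,0,0,-3,0],[1,0,0,-5,0],[1,0,0,-3,0],[1,0,0,-5,0],[1,0,0,-5,0]]' 3
python3 bot.py
```

```text
222 along axis/height rel TCP mm:
-4 8 [-49. -11.]
4 33 [-50. -13.]
12 66 [-49. -10.]
20 109 [-50. -14.]
28 6 [-39. -25.]
[0.51313587 0.19194517 0.10392412] 0.031320688981354136 5.999927566736005
time_s: 5.9
tcp_pos: [0.5126, 0.1915, 0.0532]
eef_rot: [179.9, 0.1, -12.5]
contact_force: [0.3, -0.5, -1.2]
gripper_width: 0.0313
gripper_force: 3.0
221 along axis/height rel TCP mm:
-20 14 [-45. -21.]
-12 48 [-48. -17.]
-4 61 [-47. -11.]
4 66 [-37. -10.]
12 31 [-28. -10.]
[0.51263046 0.19145053 0.05315843] 0.031307358364581 3.000060510530602
```

```bash
python3 -m handwheel '[[1,0,0,3,0],[1,0,0,0.5,0],[1,0,0,3.5,0],[1,0,0,0.5,0],[1,0,0,3.5,0],[1,0,0,0.5,0],[1,0,0,2,0],[1,0,0,2,0]]'
python3 bot.py
```

```text
time_s: 6.95
tcp_pos: [0.5145, 0.1927, 0.076]
eef_rot: [-179.9, -0.1, -12.4]
contact_force: [0.0, -0.6, -1.8]
gripper_width: 0.0317
gripper_force: 3.0
215 along axis/height rel TCP mm:
-36 2 [-22. -18.]
-28 11 [-40. -17.]
-20 43 [-41. -14.]
-12 47 [-38.  -8.]
-4 46 [-33. -10.]
4 41 [-29. -11.]
12 25 [-24.  -9.]
[0.51453507 0.19268161 0.07604019] 0.03171564510117371 2.9999920506816125
```

```bash
python3 -m handwheel '[[1,0,0,3.5,0],[1,0,0,0,0],[1,0,0,3.5,0],[1,0,0,0,0],[1,0,0,3.5,0],[1,0,0,0,0],[1,0,0,3.5,0],[1,0,0,0,0]]'
python3 -m handwheel '[[1,0,0,3.5,0],[1,0,0,0,0],[1,0,0,3.5,0],[1,0,0,0,0],[1,0,0,3.5,0],[1,0,0,0,0],[1,0,0,0,0],[1,0,0,0,0]]'
python3 bot.py
```

```text
time_s: 8.0
tcp_pos: [0.517, 0.1945, 0.0784]
eef_rot: [-179.6, -0.4, -12.4]
contact_force: [0.6, 0.0, -1.5]
gripper_width: 0.0311
gripper_force: 3.0
time_s: 9.0
tcp_pos: [0.5136, 0.192, 0.0744]
eef_rot: [180.0, -0.0, -12.4]
contact_force: [1.3, 0.1, -0.8]
gripper_width: 0.031
gripper_force: 3.0
197 along axis/height rel TCP mm:
-36 4 [-26. -12.]
-28 35 [-35. -11.]
-20 36 [-33.  -9.]
-12 30 [-30.  -8.]
-4 39 [-28.  -9.]
4 33 [-25. -10.]
12 20 [-23.  -9.]
[0.5135996  0.19204841 0.07443755] 0.03103136964349406 3.000011437707144
```

```bash
python3 -m handwheel '[[1,3,-0.5,0,0],[1,7,-1.1,0,0],[1,11,-1.7,0,0],[1,14,-2.2,0,0],[1,15.2,-2.4,0,0],[1,15.2,-2.4,-1.5,0],[1,15.2,-2.4,-2.5,0],[1,15.2,-2.4,-2.5,0]]'
python3 bot.py
```

```text
time_s: 10.05
tcp_pos: [0.6636, 0.1678, 0.0472]
eef_rot: [179.9, 0.1, -12.4]
contact_force: [-0.3, -1.1, -0.2]
gripper_width: 0.0313
gripper_force: 3.0
171 along axis/height rel TCP mm:
-28 28 [-35. -13.]
-20 34 [-35. -10.]
-12 37 [-32.  -8.]
-4 28 [-30. -12.]
4 28 [-26. -14.]
12 16 [-22. -18.]
[0.66356421 0.16784529 0.04718019] 0.03125186029308808 3.0000364993793482
```

```bash
python3 -m handwheel '[[1,0,0,-0.3,0],[1,0,0,-0.5,0],[1,-0.3,0.07,-0.6,0],[1,-0.6,0.13,-0.65,0],[1,-0.9,0.2,-0.7,0],[1,-1.2,0.27,-0.7,0],[1,-1.5,0.33,-0.75,0],[1,-1.5,0.33,-0.75,0]]'
python3 bot.py
```

```text
time_s: 11.1
tcp_pos: [0.6501, 0.1713, 0.0411]
eef_rot: [180.0, 0.0, -12.4]
contact_force: [-0.9, -0.4, 0.3]
gripper_width: 0.0314
gripper_force: 3.0
200 along axis/height rel TCP mm:
-36 3 [-30. -24.]
-28 22 [-34. -14.]
-20 36 [-34. -11.]
-12 34 [-30.  -8.]
-4 30 [-29. -11.]
4 31 [-25. -11.]
12 26 [-23. -10.]
20 18 [-20. -12.]
[0.65005991 0.17128579 0.0410764 ] 0.03137053314360351 2.9999700254847994
```

```bash
python3 -m handwheel '[[1,1.5,-0.33,0.4,0],[1,1.5,-0.33,0,0],[1,1.5,-0.33,-0.3,0],[1,1.2,-0.27,-0.4,0],[1,0.8,-0.2,-0.5,0],[1,0.4,-0.1,-0.5,0],[1,0,0,-0.5,0],[1,0,0,-0.5,0]]'
python3 bot.py
```

```text
time_s: 12.15
tcp_pos: [0.6499, 0.1714, 0.036]
eef_rot: [180.0, 0.0, -12.4]
contact_force: [1.1, 0.2, 1.7]
gripper_width: 0.0314
gripper_force: 3.0
142 along axis/height rel TCP mm:
-28 11 [-22.  -0.]
-20 19 [-22.  -5.]
-12 24 [-23.  -5.]
-4 16 [-23. -11.]
4 21 [-23. -11.]
12 23 [-23. -11.]
20 26 [-22. -11.]
28 2 [-19. -16.]
[0.64990754 0.17144512 0.03604961] 0.03137492262421294 3.000047201912821
```

The bottle's edges are now vertical. Pressing it flat and releasing.

```bash
python3 -m handwheel '[[1,0,0,-0.1,0],[1,0,0,-0.1,0],[0.4,0,0,0,0],[0.4,0,0,0,0],[0.4,0,0,0,0],[0.4,0,0,5,0],[0.4,0,0,10,0],[0.4,0,0,12,0]]'
python3 -m handwheel '[[0.4,-3,3,1,0],[0.4,-6,6,1,0],[0.4,-8,10,1,12],[0.4,-8,14,1,12],[0.4,-8,14,1,12]]'
python3 - <<'E'
from h import *
p,d=cap("scene"); save("s3.png",cv2.resize(p[130:330,180:440],(780,600)))
for n in("scene","top"):
    if n=="top": p,d=cap("top")
    P,u,v=pts(n,d)
    m=(P[:,0]>.58)&(P[:,0]<.73)&(P[:,1]>.10)&(P[:,1]<.24)
    for a,b in((.012,.025),(.025,.045),(.045,.062),(.062,.075),(.075,.1)):
        k=P[m&(P[:,2]>a)&(P[:,2]<b)]
        if len(k): print(n,a,len(k),np.round(k.min(0),4),np.round(k.max(0),4))
E
```

```text
time_s: 13.2
tcp_pos: [0.6516, 0.1718, 0.1597]
eef_rot: [-179.8, -0.2, -12.4]
contact_force: [0.1, -0.5, -0.7]
gripper_width: 0.0525
gripper_force: 0.0
time_s: 13.82
tcp_pos: [0.5698, 0.3137, 0.1658]
eef_rot: [-180.0, -0.0, -0.3]
contact_force: [0.5, -0.3, -0.1]
gripper_width: 0.0526
gripper_force: 0.0
scene 0.012 53 [0.6292 0.1553 0.012 ] [0.7298 0.2397 0.0249]
scene 0.025 91 [0.6269 0.1552 0.0251] [0.7286 0.2398 0.0449]
scene 0.045 89 [0.6272 0.1556 0.045 ] [0.7286 0.2392 0.0618]
scene 0.062 32 [0.6332 0.1615 0.0621] [0.6478 0.1798 0.0732]
scene 0.075 7 [0.6365 0.1695 0.0754] [0.6406 0.1762 0.0791]
top 0.012 13 [0.6288 0.1552 0.0127] [0.7277 0.2387 0.0244]
top 0.025 19 [0.6279 0.1581 0.025 ] [0.7264 0.2398 0.0442]
top 0.045 88 [0.628  0.1583 0.0452] [0.7286 0.2398 0.062 ]
top 0.062 24 [0.6332 0.1633 0.0622] [0.6529 0.1827 0.0749]
top 0.075 33 [0.6361 0.166  0.0751] [0.6511 0.1804 0.0915]
```

View pics/s3.png

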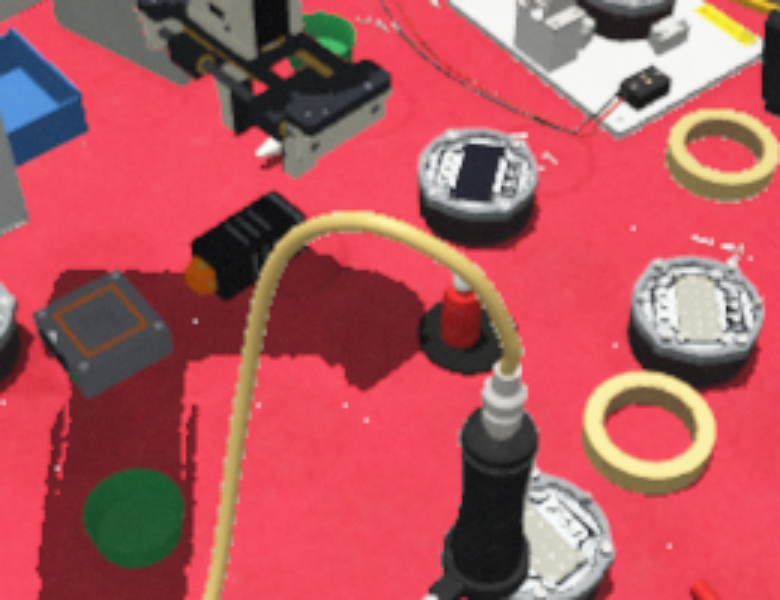

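The bottle stands upright on the mat, at about (460,320) in this crop, centred near (0.644, 0.173) and 8 mm or so from the mat centre. Now the pack: I'll grip near its blind end, at (0.609, 0.356).

```bash
python3 -m handwheel '[[0.2,3.9,4.2,-2,0],[0.2,3.9,4.2,-6,0],[0.2,3.9,4.2,-6,0],[0.2,3.9,4.2,-11,0],[0.2,3.9,4.2,-15,0],[0.2,3.9,4.2,-16.2,0],[0.2,3.9,4.2,-16.2,0],[1,3.9,4.2,-16.2,0]]' 12
python3 -m handwheel '[[1,0,0,0,0],[1,0,0,0,0],[1,0,0,1,0],[1,0,0,3,0],[1,0,0,6,0],[1,0,0,9,0],[1,0,0,11,0],[1,0,0,11,0]]'
cat > pk.py <<'E'
from h import *
s=get_state(); t=s["tcp_pos"]; y=np.radians(s["eef_rot"][2]); ax=np.array([np.cos(y),np.sin(y),0])
for n in("scene","top"):
    p,d=cap(n); P,u,v=pts(n,d); C=p[v,u].astype(int)
    R=np.linalg.norm(P[:,:2]-t[:2],axis=1)<.12
    m=R&(P[:,2]>.012)&(P[:,2]<t[2]+.06)
    o=m&(C[:,0]>120)&(C[:,2]<.35*C[:,0])&(C[:,1]>.35*C[:,0])&(C[:,1]<.75*C[:,0])
    if o.sum(): A=P[o]-t; print(n,"plug",o.sum(),np.round([A@ax,A[:,2]],3).mean(1),"zmin",A[:,2].min(), "y",A[:,1].min(),A[:,1].max())
    k=m&(C.max(1)<60)&(np.abs((P-t)@np.array([-ax[1],ax[0],0]))<.026)
    A=P[k]-t; B=np.stack([A@ax,A[:,2]],1)*1000
    if n=="scene":
      for z in range(-110,60,10):
        q=B[(B[:,1]>=z)&(B[:,1]<z+10)]
        if len(q)>1: print(z,len(q),np.round([q[:,0].min(),q[:,0].max()]))
print(t,s["gripper_width"],s["gripper_force"],s["contact_force"],s["moment"])
E
python3 pk.py
```

```text
time_s: 14.92
tcp_pos: [0.6106, 0.3541, 0.0066]
eef_rot: [-179.9, -0.2, -0.4]
contact_force: [-0.6, -0.1, 0.3]
gripper_width: 0.0647
gripper_force: 0.0
time_s: 15.92
tcp_pos: [0.6103, 0.354, 0.1172]
eef_rot: [-179.8, -0.2, -0.4]
contact_force: [0.3, 0.6, -3.4]
gripper_width: 0.044
gripper_force: 11.9
scene plug 103 [-0.09272816  0.021     ] zmin 0.00569081036947941 y -0.010959145776714918 0.015809865279660162
-10 2 [-58. -43.]
0 85 [-83.  -8.]
10 80 [-85.  -7.]
20 99 [-84.  -7.]
30 418 [-85.   8.]
40 29 [-82.   8.]
top plug 62 [-0.09372581  0.02372581] zmin 0.003926921435534969 y -0.010545700972962202 0.013626101888273734
[0.61026295 0.35399083 0.11718633] 0.043981748059232106 11.946523636579514 [ 0.33734327  0.5957769  -3.43292162] [-0.0591495  -0.14590157  0.03267702]
```

```bash
python3 -m handwheel '[[1,0,0,0,0],[1,0,0,0,0],[1,0,0,0,0],[1,0,0,0,0]]' 7
python3 pk.py; python3 -m handwheel '[[1,0,0,0,0],[1,0,0,0,0],[1,0,0,0,0]]' 5
python3 pk.py
```

```text
time_s: 16.52
tcp_pos: [0.6093, 0.3532, 0.1137]
eef_rot: [180.0, 0.0, -0.4]
contact_force: [0.8, -0.0, -2.9]
gripper_width: 0.0437
gripper_force: 7.0
scene plug 94 [-0.09019149  0.00240426] zmin -0.015374494978287342 y -0.014234171060936718 0.012784460347006088
-20 27 [-79. -35.]
-10 60 [-80.  -9.]
0 81 [-83.  -8.]
10 119 [-85.  -8.]
20 308 [-84.  -9.]
30 143 [-48.   9.]
40 6 [-8.  7.]
top plug 54 [-0.09218519  0.00616667] zmin -0.006042854748491436 y -0.011689979049721688 0.011530274404079943
[0.60926527 0.35320265 0.1137339 ] 0.043741729796987455 6.999938115477562 [ 0.75737602 -0.04782357 -2.88024186] [-0.08920165 -0.11604961  0.03780232]
time_s: 17.0
tcp_pos: [0.6094, 0.3533, 0.1141]
eef_rot: [-180.0, -0.0, -0.4]
contact_force: [-0.1, 0.3, -3.1]
gripper_width: 0.0441
gripper_force: 5.0
scene plug 14 [-0.03414286 -0.07557143] zmin -0.08137280871332651 y -0.011425561878039336 0.007868359480479425
-70 8 [-21.  -4.]
-60 65 [-44.  -0.]
-50 84 [-43.   3.]
-40 82 [-41.   5.]
-30 83 [-35.   9.]
-20 81 [-32.   8.]
-10 62 [-29.  -5.]
0 55 [-25.  -9.]
10 59 [-23.  -9.]
20 54 [-19.  -1.]
30 14 [-12.  -4.]
40 8 [-10.   8.]
[0.60937865 0.35325337 0.11407739] 0.04410117579083297 4.999808147549629 [-0.13807165  0.32629811 -3.12536492] [-0.04089532  0.10796854 -0.04703483]
```

```bash
python3 -m handwheel '[[1,0,0,0,0],[1,0,0,0,0],[1,0,0,0,0]]' 
python3 pk.py
```

```text
time_s: 17.48
tcp_pos: [0.6093, 0.3532, 0.1141]
eef_rot: [180.0, 0.0, -0.4]
contact_force: [0.4, -0.6, -2.9]
gripper_width: 0.0442
gripper_force: 5.0
scene plug 13 [-0.03453846 -0.07584615] zmin -0.08059341397720325 y -0.012609303511432968 0.009807547235200553
-70 10 [-21.  -3.]
-60 68 [-44.  -1.]
-50 84 [-43.   3.]
-40 77 [-40.   5.]
-30 81 [-35.   9.]
-20 82 [-31.   8.]
-10 61 [-30.  -4.]
0 64 [-25.  -8.]
10 55 [-21.  -9.]
20 62 [-19.  -2.]
30 11 [-12.   9.]
40 8 [-9.  8.]
[0.60931374 0.35324371 0.1140618 ] 0.044153735882451396 4.999821558594704 [ 0.44282517 -0.60462094 -2.93923192] [-0.0649794  -0.01483145  0.01030443]
```

Run:
```python
from h import *
for n in("top","scene"):
    Z=np.load(n+"0.npz"); p,d=Z["p"],Z["d"]; P,u,v=pts(n,d); C=p[v,u].astype(int)
    sat=C.max(1)-C.min(1)
    m=(abs(P[:,0]-.426)<.055)&(abs(P[:,1]-.369)<.055)&(P[:,2]>.024)&(P[:,2]<.042)
    ds=np.hypot(P[:,0]-.334,P[:,1]-.444); m&=ds>.062
    img=np.zeros(d.shape,np.uint8); img[v[m],u[m]]=255
    nn,l,st,c=cv2.connectedComponentsWithStats(img); b=1+st[1:,4].argmax()
    c0=max(cv2.findContours((l==b).astype(np.uint8),cv2.RETR_EXTERNAL,2)[0],key=len)
    # project contour pixels onto plane z=.032
    cal=imaging.get_calibration(n); R=cv2.Rodrigues(np.array(cal["rvec"],float))[0]; t=np.array(cal["tvec"],float).ravel()
    def plane(q,z):
        q=q.reshape(-1,2).astype(float); r_=np.stack([(q[:,0]-cal["cx"])/cal["fx"],(q[:,1]-cal["cy"])/cal["fy"],np.ones(len(q))],1)@R; o=-R.T@t
        return (o+r_*((z-o[2])/r_[:,2])[:,None])[:,:2]
    W=plane(c0,.032)
    print(n,cv2.minAreaRect((W*1000).astype(np.float32)),W.mean(0))
    # orange frame
    o=(abs(P[:,0]-.426)<.045)&(abs(P[:,1]-.369)<.045)&(C[:,0]-C[:,2]>45)&(C[:,1]-C[:,2]>12)&(C[:,0]-C[:,1]<110)&(P[:,2]>.022)
    W=plane(np.stack([u[o],v[o]],1),.032)
    print(" frame",o.sum(),cv2.minAreaRect((W*1000).astype(np.float32)),W.mean(0))
    # dark socket walls/interior: points below top
    k=(abs(P[:,0]-.426)<.02)&(abs(P[:,1]-.369)<.02)&(P[:,2]<.026); W=plane(np.stack([u[k],v[k]],1),.012)
    if k.sum()>3: print(" socket floor",k.sum(),cv2.minAreaRect((W*1000).astype(np.float32)),W.mean(0),np.median(P[k,2]))
```

```text
top ((426.98443603515625, 368.81439208984375), (80.79254913330078, 80.72795867919922), 83.96102905273438) [0.41948895 0.36934311]
 frame 171 ((427.24530029296875, 368.8694152832031), (57.89208984375, 57.5880012512207), 83.47482299804688) [0.4266453  0.36961439]
 socket floor 116 ((427.1466979980469, 371.3931884765625), (26.33582878112793, 26.926420211791992), 83.47897338867188) [0.4272843  0.37127724] 0.013342140584845816
scene ((425.8547058105469, 365.72198486328125), (86.82420349121094, 83.74671173095703), 83.8776626586914) [0.42190562 0.37011004]
 frame 157 ((428.4808044433594, 370.836669921875), (60.10676956176758, 57.75025177001953), 83.63687133789062) [0.42841311 0.37175007]
 socket floor 73 ((434.4198913574219, 382.6145935058594), (22.931076049804688, 25.082143783569336), 81.73201751708984) [0.43427123 0.3816552 ] 0.014464039111857556
```

```bash
python3 -m handwheel '[[1,0,0,4,0],[1,-5,0.4,4,-2],[1,-9,0.8,4,-4],[1,-12,1.1,4,-6],[1,-14.5,1.3,4,-6],[1,-16.5,1.5,4,-6],[1,-17.7,1.6,4,-6],[1,-18.2,1.6,4,-6]]' 
python3 -m handwheel '[[1,0,0,0,0],[1,0,0,0,0]]' 
python3 pk.py
```

```text
time_s: 18.58
tcp_pos: [0.427, 0.3695, 0.1542]
eef_rot: [-180.0, -0.0, -6.4]
contact_force: [0.5, 0.9, -2.4]
gripper_width: 0.0442
gripper_force: 5.0
time_s: 18.82
tcp_pos: [0.4278, 0.3692, 0.1539]
eef_rot: [180.0, -0.0, -6.5]
contact_force: [0.9, -0.8, -3.6]
gripper_width: 0.0443
gripper_force: 5.0
scene plug 45 [-0.00262222 -0.1212    ] zmin -0.12624409835133105 y -0.029522424793215762 0.030417086222330914
-70 44 [-21.  18.]
-60 64 [-21.  21.]
-50 76 [-20.  20.]
-40 66 [-20.  21.]
-30 68 [-19.  21.]
-20 68 [-19.  22.]
-10 30 [-19.  20.]
0 18 [-18. -16.]
10 6 [-17. -16.]
20 2 [-17. -16.]
40 5 [-9. 10.]
[0.42780215 0.36922456 0.15392543] 0.04434926842668017 4.999818876385689 [ 0.86263643 -0.76187569 -3.62845521] [-0.04267157  0.0295766   0.00416509]
```

The pack hangs nearly plumb over the socket. Lowering it to just above the mouth.

```bash
python3 -m handwheel '[[1,0.1,0,-1.5,0],[1,0.1,0,-3,0],[1,0.1,0,-3.5,0],[1,0.1,0,-3.5,0]]' 
python3 pk.py
python3 - <<'E'
from h import *
p,d=cap("scene"); save("s4.png",cv2.resize(p[180:270,160:280],(800,600),interpolation=cv2.INTER_CUBIC))
E
```

```text
time_s: 19.42
tcp_pos: [0.4282, 0.3689, 0.1183]
eef_rot: [179.9, 0.0, -6.4]
contact_force: [-0.0, -0.2, -3.1]
gripper_width: 0.0441
gripper_force: 5.0
scene plug 32 [-0.0093125  -0.08565625] zmin -0.08911156282874892 y -0.02917888327639162 0.03370950511474374
-110 48 [-119.  -41.]
-100 72 [-119.  -40.]
-90 55 [-118.  -15.]
-80 11 [-109.  -66.]
-70 47 [-21.  20.]
-60 69 [-21.  23.]
-50 69 [-20.  21.]
-40 68 [-20.  22.]
-30 72 [-20.  21.]
-20 48 [-19.  20.]
-10 26 [-19.  21.]
0 13 [-18. -17.]
10 7 [-18. -17.]
40 8 [-8.  9.]
[0.42817385 0.36891366 0.1182788 ] 0.044113741871264586 4.9996789544820786 [-0.01896071 -0.20189726 -3.08368171] [-0.02743954  0.06492042 -0.00907284]
```

View pics/s4.png

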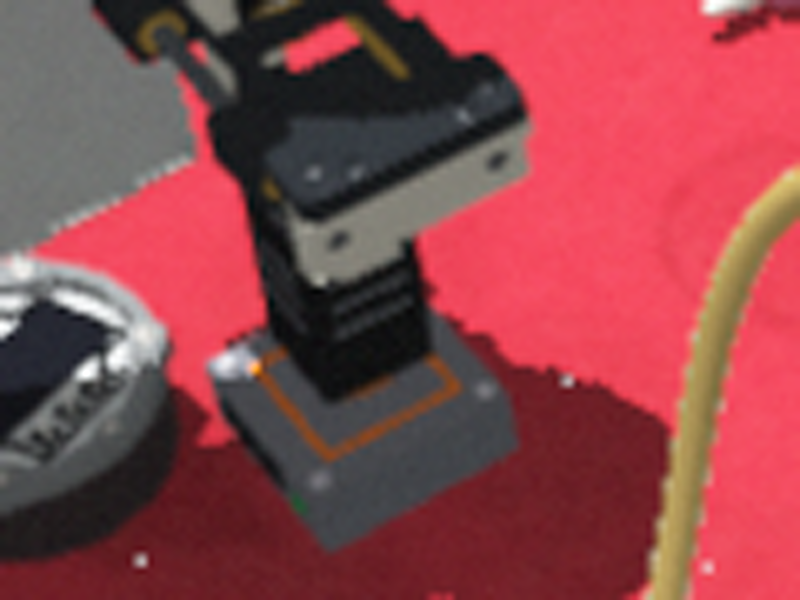

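The pack hangs upright over the dock, square with the frame, at about (370,370). Lowering it in.

```bash
python3 -m handwheel '[[1,0,0,-0.3,0],[1,0,0,-0.6,0],[1,0,0,-0.9,0],[1,0,0,-1.2,0],[1,0,0,-1.2,0]]' 
python3 pk.py
```

```text
time_s: 20.2
tcp_pos: [0.4282, 0.3691, 0.1067]
eef_rot: [180.0, 0.0, -6.4]
contact_force: [-0.8, 0.2, -3.0]
gripper_width: 0.0442
gripper_force: 5.0
scene plug 32 [-0.00940625 -0.07425   ] zmin -0.07858021236442395 y -0.027890694101441182 0.03105909422280073
-100 30 [-116.  -41.]
-90 76 [-118.  -40.]
-80 61 [-119.   31.]
-70 67 [-117.   19.]
-60 69 [-107.   22.]
-50 65 [-21.  24.]
-40 67 [-20.  23.]
-30 69 [-19.  23.]
-20 54 [-19.  23.]
-10 17 [-19. -17.]
0 12 [-18. -17.]
10 5 [-18. -17.]
40 9 [-8.  8.]
[0.42819567 0.36905742 0.10672399] 0.04417073833944448 4.999795183539391 [-0.83593373  0.24835908 -2.96389022] [-0.03690677  0.04875177 -0.03267434]
```

```bash
python3 -m handwheel '[[1,0,0,-0.3,0],[1,0,0,-0.6,0],[1,0,0,-0.9,0],[1,0,0,-0.9,0]]'; python3 -m handwheel '[[1,0,0,-0.2,0],[1,0,0,-0.4,0],[1,0,0,-0.4,0]]'  
python3 pk.py|tail -1
```

```text
time_s: 20.8
tcp_pos: [0.4286, 0.3695, 0.0988]
eef_rot: [-180.0, -0.0, -6.4]
contact_force: [-0.9, -0.4, 4.9]
gripper_width: 0.0441
gripper_force: 5.0
time_s: 21.18
tcp_pos: [0.4287, 0.3695, 0.0949]
eef_rot: [-180.0, -0.1, -6.4]
contact_force: [-2.1, -1.4, 5.7]
gripper_width: 0.0441
gripper_force: 5.0
[0.42869308 0.3694525  0.0948646 ] 0.04414413028575163 5.001355782151222 [-2.12695144 -1.35639076  5.66720999] [-0.66960201  0.58636998 -0.01093528]
```

Run:
```python
from h import *
p,d=cap("scene"); a=p[185:265,170:270]; q,e=cap("top"); b=q[250:330,180:280]
g=lambda x:cv2.resize(cv2.convertScaleAbs(x,alpha=1.5),(400,320),interpolation=cv2.INTER_CUBIC)
a=g(a);b=g(b)
save("s5.png",np.hstack([a,b]))
# predicted pixels of pack body outline if home: shoulder corners at z=.032, with yaw -6.4 at dock centre
c=np.array([.4273,.3695]); y=np.radians(-6.4); ex=np.array([np.cos(y),np.sin(y)]); ey=np.array([-ex[1],ex[0]])
for z in(.032,.126):
    print(z,[np.round((proj("scene",[*(c+.022*(i*ex+j*ey)),z])[0]-[170,185])*4) for i,j in((-1,1),(-1,-1),(1,-1))])
```

```text
0.032 [array([121., 201.]), array([157., 246.]), array([222., 212.])]
0.126 [array([92., 94.]), array([130., 140.]), array([199., 105.])]
```

View pics/s5.png

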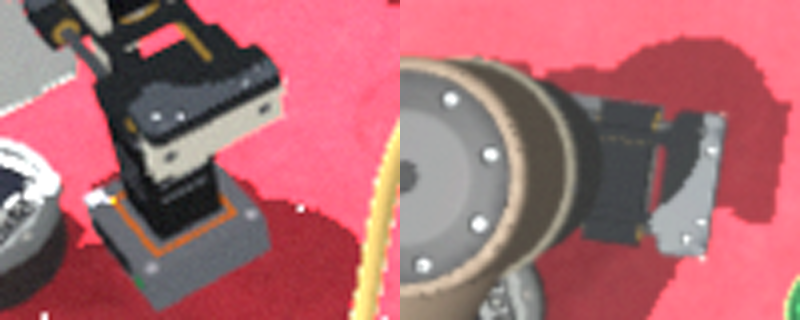

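The plug has entered the socket, but the shoulder is still about 5–7 mm above the dock: its near corner is at (160,238) against (157,246) when home. The reaction pushes toward -x, -y, so I'll shift that way a little and push.

```bash
python3 -m handwheel '[[1,-0.1,-0.05,0,0],[1,-0.15,-0.1,0,0],[1,-0.15,-0.1,-0.2,0],[1,-0.15,-0.1,-0.4,0],[1,-0.15,-0.1,-0.4,0]]' 10
cat > sh.py <<'E'
from h import *
# light: vertical offset (mm) of body near-edge bottom via dark mask column scan
p,d=cap("scene"); g=p.astype(int).max(2)
s=get_state(); print(s["tcp_pos"],s["contact_force"],s["moment"])
for c in(206,209,211,214,218,222): print(c,g[228:254,c].tolist())
E
python3 sh.py
```

```text
time_s: 22.0
tcp_pos: [0.4282, 0.3695, 0.0921]
eef_rot: [-179.8, -0.2, -6.4]
contact_force: [1.5, -1.3, 13.2]
gripper_width: 0.0436
gripper_force: 10.0
[0.4281724  0.36949757 0.09201953] [ 1.85015394 -1.2905979  14.07836275] [-0.49978402 -0.60083506  0.01599529]
206 [51, 51, 19, 17, 19, 26, 32, 23, 14, 18, 18, 22, 43, 65, 77, 81, 118, 138, 114, 81, 76, 77, 80, 92, 95, 79]
209 [132, 133, 123, 79, 26, 19, 21, 19, 21, 18, 18, 17, 17, 18, 22, 27, 53, 76, 80, 119, 138, 88, 84, 93, 97, 79]
211 [131, 129, 109, 69, 29, 22, 46, 52, 19, 19, 16, 20, 14, 22, 19, 20, 35, 70, 103, 121, 90, 79, 77, 77, 75, 73]
214 [134, 112, 44, 22, 42, 52, 31, 20, 17, 17, 19, 17, 18, 15, 23, 50, 97, 136, 121, 77, 78, 76, 78, 74, 76, 74]
218 [45, 23, 38, 44, 29, 17, 15, 17, 19, 18, 18, 18, 33, 60, 96, 123, 99, 77, 77, 78, 76, 77, 74, 74, 76, 73]
222 [19, 20, 23, 17, 17, 19, 18, 18, 19, 18, 37, 67, 102, 119, 90, 76, 78, 78, 76, 74, 73, 74, 72, 74, 72, 73]
```

Run:
```python
from h import *
Z=np.load("scene0.npz"); g=Z["p"].astype(int)
c=np.array([.4273,.3695]); y=np.radians(-6.4); ex=np.array([np.cos(y),np.sin(y)]); ey=np.array([-ex[1],ex[0]])
for h in(.0135,.022,.0289,.04):
    print(h,[np.round(proj("scene",[*(c+h*(i*ex+j*ey)),.032])[0],1).tolist() for i,j in((-1,1),(-1,-1),(1,-1),(1,1))])
for dz in (.004,.008): print(dz,[np.round(proj("scene",[*(c+.022*(i*ex+j*ey)),.032+dz])[0],1).tolist() for i,j in((-1,1),(-1,-1),(1,-1))])
for col in(206,209,211,214,218,222): print(col,(g[228:254,col,0]-g[228:254,col,2]).tolist())
p,d=cap("scene"); p=p.astype(int)
print("now")
for col in(206,209,211,214,218,222): print(col,(p[228:254,col,0]-p[228:254,col,2]).tolist())
# body faces: pack points now, fit lower extent by depth
P,u,v=pts("scene",d); q=P[:,:2]-c; a=q@ex; b=q@ey
m=(a>-.03)&(a<.03)&(b>-.03)&(b<.03)&(P[:,2]>.025)&(P[:,2]<.09)
for z in np.arange(.026,.09,.006):
    k=m&(P[:,2]>=z)&(P[:,2]<z+.006)
    if k.sum()>2: print(round(z,3),k.sum(),"a",np.round(np.percentile(a[k],[2,50,98])*1000,1),"b",np.round(np.percentile(b[k],[2,50,98])*1000,1))
```

```text
0.0135 [[205.1, 235.8], [210.7, 242.7], [220.5, 237.4], [214.9, 230.7]]
0.022 [[200.3, 235.3], [209.3, 246.6], [225.4, 238.0], [216.2, 227.0]]
0.0289 [[196.4, 234.9], [208.2, 249.8], [229.4, 238.4], [217.2, 224.1]]
0.04 [[190.0, 234.2], [206.4, 255.0], [235.7, 239.1], [218.8, 219.4]]
0.004 [[200.0, 234.2], [209.1, 245.5], [225.2, 236.9]]
0.008 [[199.7, 233.2], [208.8, 244.4], [225.0, 235.8]]
206 [-14, 67, 182, 91, -12, -13, -12, -10, -8, -11, -12, -13, -14, -9, -13, 18, 139, 188, 118, 23, -12, -14, -13, -8, -7, -10]
209 [114, 166, 10, -13, -13, -11, -10, -5, -5, -6, -7, -5, -12, -15, -11, -15, -13, -11, 17, 136, 181, 40, -11, -9, -9, -8]
211 [158, 11, -11, -13, -11, -8, -7, -5, -6, -7, -5, -9, -12, -13, -13, -11, -13, 9, 98, 145, 39, -13, -13, -12, -11, -6]
214 [-12, -12, -14, -11, -8, -7, -6, -8, -6, -7, -12, -14, -14, -12, -12, -13, 68, 173, 96, -12, -13, -15, -10, -7, -6, -8]
218 [15, -14, -14, -13, -12, -12, -10, -6, -6, -7, -10, -14, -13, -12, 68, 169, 57, -13, -14, -14, -11, -8, -6, -8, -7, -7]
222 [-13, 48, 145, 164, 88, 5, -14, -13, -13, -13, -11, -1, 83, 147, 40, -13, -14, -
[... 545 characters left out ...]
9, -8, -7, -9]
222 [0, -5, -4, 1, 2, 1, -3, -4, -1, -2, -2, -1, 41, 73, 25, -6, -5, -8, -6, -8, -6, -7, -6, -7, -7, -9]
0.026 77 a [-29.8 -19.5  28.7] b [-29.2 -19.8  26.1]
0.032 107 a [-29.6 -18.4  27.7] b [-29.6 -20.4  27. ]
0.038 39 a [-20.2  -6.1  22.4] b [-23.8 -20.7  15.4]
0.044 38 a [-20.1  -4.2  20. ] b [-23.3 -20.9  14.1]
0.05 37 a [-20.5  -9.   22.9] b [-24.  -20.6  12.1]
0.056 41 a [-20.1  -3.9  20.9] b [-23.9 -21.4  17.4]
0.062 39 a [-20.3  -6.1  19. ] b [-23.9 -21.3   6.6]
0.068 40 a [-20.5  -5.3  21.7] b [-24.2 -21.   15. ]
0.074 27 a [-20.4 -12.9  22.7] b [-23.4 -20.9  12.3]
0.08 14 a [-20.7 -19.6  -4.3] b [-24.9  -7.8  17.8]
0.086 8 a [-20.1 -19.5 -17.8] b [-23.7  -9.8  14.7]
```

```bash
python3 -m handwheel '[[1,0,0,-0.2,0],[1,0.05,0.05,-0.3,0],[1,0,0,-0.3,0],[1,0,0,0.2,0],[0.3,0,0,0.2,0],[0.3,0,0,0.2,0],[0.3,0,0,0.2,0],[0.3,0,0,3,0]]' 20
python3 -m handwheel '[[0.3,0,0,6,0],[0.3,0,0,10,0],[0.3,6,-5,10,0],[0.3,12,-10,10,0],[0.3,12,-10,10,0]]'
cat > chk.py <<'E'
from h import *
p,d=cap("top"); P,u,v=pts("top",d)
m=(abs(P[:,0]-.427)<.05)&(abs(P[:,1]-.37)<.05)&(P[:,2]>.08)
A=P[m]; print("pack top z",np.percentile(A[:,2],[2,25,50,75,98]).round(4),cv2.minAreaRect(A[:,:2].astype(np.float32)*1000),len(A))
H=np.c_[A[:,:2]-A[:,:2].mean(0),np.ones(len(A))]; print("slope deg",np.degrees(np.linalg.lstsq(H,A[:,2],rcond=None)[0][:2]))
k=(abs(P[:,0]-.427)<.045)&(abs(P[:,1]-.37)<.045)&(P[:,2]>.02)&(P[:,2]<.045); print("dock top",np.median(P[k,2]))
E
python3 chk.py
```

```text
time_s: 23.1
tcp_pos: [0.4257, 0.3669, 0.118]
eef_rot: [179.7, 0.1, -6.5]
contact_force: [0.0, -0.1, 0.9]
gripper_width: 0.0613
gripper_force: 0.0
time_s: 23.72
tcp_pos: [0.5483, 0.2664, 0.2197]
eef_rot: [180.0, 0.0, -6.5]
contact_force: [1.1, 1.2, 0.1]
gripper_width: 0.0618
gripper_force: 0.0
pack top z [0.1235 0.639  0.6447 0.6491 0.6715] ((427.00079345703125, 370.00518798828125), (99.98018646240234, 99.97025299072266), 89.99996185302734) 5601
slope deg [-13.69599171   7.69553032]
dock top 0.0323291524628542
```

```bash
python3 -m handwheel '[[0.3,0,5,3,0],[0.3,0,10,3,0],[0.3,0,15,3,0],[0.3,-3,21,3,0],[0.3,-6,27,3,0],[0.3,-12,31,3,0],[0.3,-15,32,3,0],[0.3,-15,32,3,0]]'
python3 chk.py
```

```text
time_s: 24.78
tcp_pos: [0.3933, 0.5902, 0.2494]
eef_rot: [180.0, 0.0, -6.2]
contact_force: [0.8, 0.3, 0.5]
gripper_width: 0.0614
gripper_force: 0.0
pack top z [0.0907 0.1231 0.1254 0.1274 0.1306] ((426.1171875, 367.36212158203125), (44.71569061279297, 44.578529357910156), 83.82685852050781) 418
slope deg [-3.58364187 14.10443013]
dock top 0.032143944614707966
```

```bash
sed -i 's/P\[:,2\]>.08)/P[:,2]>.117)/' chk.py; python3 chk.py
python3 - <<'E'
from h import *
p,d=cap("scene"); q,e=cap("top")
save("s6.png",np.hstack([cv2.resize(p[130:330,150:350],(400,400)),cv2.resize(q[140:340,160:360],(400,400))]))
P,u,v=pts("top",e); m=(abs(P[:,0]-.645)<.03)&(abs(P[:,1]-.173)<.03)
for a,b in((.045,.069),(.07,.1)): k=P[m&(P[:,2]>a)&(P[:,2]<b)]; print("bottle",len(k),k.min(0),k.max(0))
E
```

```text
pack top z [0.1205 0.124  0.126  0.1281 0.1318] ((425.9950866699219, 367.8326416015625), (44.91615676879883, 44.18472671508789), 83.55825805664062) 377
slope deg [0.30460563 0.08370686]
dock top 0.03222996397757993
bottle 98 [0.62825567 0.15828686 0.04503879] [0.65928312 0.18796043 0.06787616]
bottle 38 [0.63648729 0.16582499 0.0717775 ] [0.65158584 0.1804003  0.097896  ]
```

View pics/s6.png

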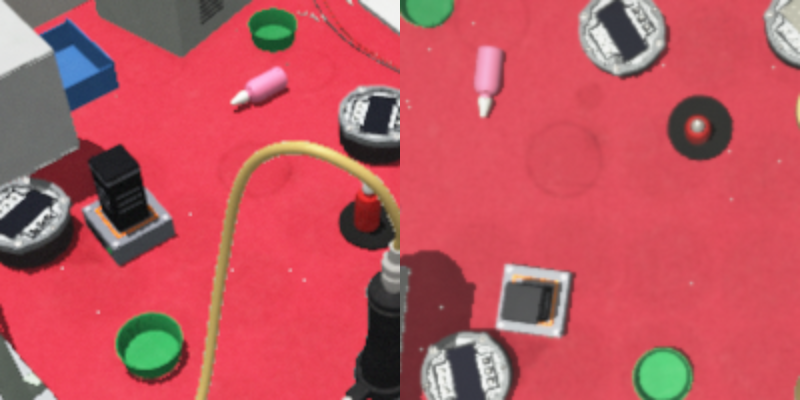

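The final view shows the pack upright in the dock at left-panel (122,190). Its top is at 126 mm, level to within 0.3°, so the plug is home. The bottle stands on the mat at (368,213), and the neighbours in view are undisturbed.

```bash
python3 -c "
from h import *
print(r.close_job())"
```

```text
the job is handed in; nothing more can be done
None
```

The job is handed in: the red bottle stands upright on the mat about 8 mm off centre, and the pack stands level in the dock with its plug measured fully home; the verdict itself was not reported back.

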